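Sterilise the grooming tools

TASK

Slide the steriliser's cover fully open, lay every grooming tool on the shelf (comb, tweezers, nail file, hair clip, nail clippers, eyebrow razor, whichever are there) in its bay, and slide the cover fully shut over them. Then push the spring toggle all the way towards the green dot, hold it there for about two seconds and let it spring back upright. Never work the switch while the cover is open or towards the red dot, and leave the soap pump, jar, cup and nailbrush where they are.

Things in the scene. Friction and masses are not known exactly. Their poses are not given: they have to be found in the camera images.
- uvbox: White UV steriliser on the shelf, fixed, 232 (x) x 320 (y) x 55 mm high; origin under its centre, x away from the robot, y to the robot's left. Right half (-y): open bay (see bay). Left half (+y): solid housing with a level top at 55 mm, over which the cover slides when opened. Along the front (-x) edge runs a level strip, 60 mm wide, 55 mm high, carrying the switch at x = -86, y = +80 mm.
- bay (a point): Centre of the bay's inner floor, axes as the steriliser's. Inside the bay measures 160 (x) x 150 (y) mm, 40 mm deep from floor to rim; walls 6 mm.
- cover (a joint): Teal flat cover, 160 x 158 x 5 mm, that slides level on the steriliser's rim: 0 = fully closed over the bay, 0.155 m = fully open, clear of the bay; grows along the steriliser's +y. Friction about 1.5 N plus light drag; it stays where it is left.
- cover_rib (a point): Top centre of the black grip rib in the middle of the cover: the rib is 60 mm along the steriliser's x, 12 mm wide along y, and stands 22 mm above the cover plate; moves with the cover.
- toggle (a joint): Angle of the steel momentary toggle lever, rad: 0 = upright (centred); grows as it leans to the steriliser's +y, negative to -y; stops at 0.45 either way. Spring-centred, about 0.17 N m/rad (roughly 3 N near the tip at the stop); let go, it returns to 0.
- toggle_tip (a point): Near the top of the toggle lever, on its axis, 40 mm above its pivot, which lies in the strip's top surface. Lever 10 mm thick with a 13 mm round end. Axes as the steriliser's when upright.
- mark_green: Green dot, 18 mm wide, flat on the switch strip 38 mm to one side of the lever along the steriliser's y (the side varies): marks the start side. Origin at its underside.
- mark_red: Red dot, 18 mm wide, on the opposite side of the lever from the green one: the side not to be used.
- comb: Black pocket comb, 120 x 26 x 7 mm (length along its x, width along its y, height), about 25 g; origin at the centre of its underside, lying flat at the start. A tool to be sterilised; not always present.
- tweezers: Steel tweezers, 95 x 11 x 8 mm (length along its x, width along its y, height), about 25 g; origin at the centre of its underside, lying flat at the start. A tool to be sterilised; not always present.
- nail_file: Nail file with blue handle and dark blade, 105 x 16 x 7 mm (length along its x, width along its y, height), about 25 g; origin at the centre of its underside, lying flat at the start. A tool to be sterilised; not always present.
- barrette: Red hair clip, 70 x 18 x 12 mm (length along its x, width along its y, height), about 25 g; origin at the centre of its underside, lying flat at the start. A tool to be sterilised; not always present.
- clippers: Steel nail clippers, 60 x 13 x 14 mm (length along its x, width along its y, height), about 40 g; origin at the centre of its underside, lying flat at the start. A tool to be sterilised; not always present.
- razor: Folded eyebrow razor, yellow with a dark back, 62 x 12 x 10 mm (length along its x, width along its y, height), about 25 g; origin at the centre of its underside, lying flat at the start. A tool to be sterilised; not always present.
- soap_pump: Pink soap pump, 72 wide, 163 tall mm; origin at the centre of its underside. Bystander: leave where it is.
- glass_jar: Empty glass jar, 68 across, 85 tall mm; origin at the centre of its underside. Bystander: leave where it is.
- orange_cup: Orange plastic cup lying on its side along its x, 95 x 72 x 72 mm; origin at the centre of its underside. Bystander: leave where it is.
- nailbrush: Wooden nailbrush, 90 x 42 x 32 mm; origin at the centre of its underside. Bystander: leave where it is.
Not all that is in view belongs to the job. Of the things shaped like the comb, the black one is meant. Of the things shaped like the barrette, the red one is meant.

How it is judged:
On the way, in this order (a step that is already met when the one before it is completed fails the run):
1. the cover is slid fully open (to within 25 mm) (value of joint cover above 0.13 m), for 0.2 s.
2. every tool present lies in the bay, released (x of comb in the frame of bay between -0.08 and 0.08 m and y of comb in the frame of bay between -0.075 and 0.075 m and z of comb in the frame of bay between -0.01 and 0.04 m and x of tweezers in the frame of bay between -0.08 and 0.08 m and y of tweezers in the frame of bay between -0.075 and 0.075 m and z of tweezers in the frame of bay between -0.01 and 0.04 m and x of nail_file in the frame of bay between -0.08 and 0.08 m and y of nail_file in the frame of bay between -0.075 and 0.075 m and z of nail_file in the frame of bay between -0.01 and 0.04 m and x of barrette in the frame of bay between -0.08 and 0.08 m and y of barrette in the frame of bay between -0.075 and 0.075 m and z of barrette in the frame of bay between -0.01 and 0.04 m and x of clippers in the frame of bay between -0.08 and 0.08 m and y of clippers in the frame of bay between -0.075 and 0.075 m and z of clippers in the frame of bay between -0.01 and 0.04 m and x of razor in the frame of bay between -0.08 and 0.08 m and y of razor in the frame of bay between -0.075 and 0.075 m and z of razor in the frame of bay between -0.01 and 0.04 m and contact force between the fingers and comb below 0.05 N and contact force between the fingers and tweezers below 0.05 N and contact force between the fingers and nail_file below 0.05 N and contact force between the fingers and barrette below 0.05 N and contact force between the fingers and clippers below 0.05 N and contact force between the fingers and razor below 0.05 N), for 0.3 s.
3. the cover is fully shut over the tools (value of joint cover below 0.006 m and x of comb in the frame of bay between -0.08 and 0.08 m and y of comb in the frame of bay between -0.075 and 0.075 m and z of comb in the frame of bay between -0.01 and 0.04 m and x of tweezers in the frame of bay between -0.08 and 0.08 m and y of tweezers in the frame of bay between -0.075 and 0.075 m and z of tweezers in the frame of bay between -0.01 and 0.04 m and x of nail_file in the frame of bay between -0.08 and 0.08 m and y of nail_file in the frame of bay between -0.075 and 0.075 m and z of nail_file in the frame of bay between -0.01 and 0.04 m and x of barrette in the frame of bay between -0.08 and 0.08 m and y of barrette in the frame of bay between -0.075 and 0.075 m and z of barrette in the frame of bay between -0.01 and 0.04 m and x of clippers in the frame of bay between -0.08 and 0.08 m and y of clippers in the frame of bay between -0.075 and 0.075 m and z of clippers in the frame of bay between -0.01 and 0.04 m and x of razor in the frame of bay between -0.08 and 0.08 m and y of razor in the frame of bay between -0.075 and 0.075 m and z of razor in the frame of bay between -0.01 and 0.04 m), for 0.2 s.
4. with the cover shut, the toggle is held right over to the green side for at least a second (all of step 3 and ((y of mark_green in the frame of uvbox above 0.08 m and value of joint toggle above 0.36 rad) or (y of mark_green in the frame of uvbox below 0.08 m and value of joint toggle below -0.36 rad))), for 1 s.
5. the toggle has sprung back upright (value of joint toggle between -0.08 and 0.08 rad), for 0.3 s.
At the end, for the whole second after the job is handed in: Cover shut to within 6 mm, every tool present at rest inside the bay under it, toggle upright within 0.08 rad, each bystander within 30 mm of where it stood (all of step 3 and all of step 5 and linear speed of each of comb, tweezers, nail_file, barrette, clippers, razor below 0.03 m/s and distance of each of soap_pump, glass_jar, orange_cup, nailbrush from where it was at the start of the episode below 0.03 m); the robot touches nothing.
It fails at once if the switch is worked (over 0.3 rad) with the cover more than 15 mm open (value of joint cover above 0.015 m and (value of joint toggle above 0.3 rad or value of joint toggle below -0.3 rad)).
It fails at once if the toggle is pushed over 0.3 rad towards the red dot ((y of mark_green in the frame of uvbox below 0.08 m and value of joint toggle above 0.3 rad) or (y of mark_green in the frame of uvbox above 0.08 m and value of joint toggle below -0.3 rad)).
It fails at once if a bystander is shoved more than 40 mm (distance of any of soap_pump, glass_jar, orange_cup, nailbrush from where it was at the start of the episode above 0.04 m).
It fails at once if a standing bystander is tipped over (angle between any of soap_pump, glass_jar's own z axis and vertical above 0.6 rad).
Of comb, tweezers, nail_file, barrette, clippers, razor only 4 to 6 are there at a start; the rules pass over those that are not, and their reading is None.
At some moment in a run one of comb, tweezers, nail_file, barrette, clippers, razor may be knocked a few centimetres aside while the robot is not near it.
Once in a run the grip may slacken for a moment while it holds something.
It also fails if it takes over 210 s, if anything falls off the work surface, if the arm or the gripper's body presses on something with over 40 N, if the wrist force passes 120 N, or if a joint passes its speed limit or range.

ROBOT

A 6-joint arm with a two-finger parallel gripper is mounted at the origin on the work surface. World frame = base frame: x ahead of the robot, y to its left, z up, the work surface at z = 0. Lengths are in m, angles in rad, forces in N, time in s.
With the tool pointing down it reaches from about 0.325 to 0.9 m from the base axis. Payload 6.1 kg.
Tool frame: the origin (TCP) lies between the finger pads; the fingertips stand 22 mm ahead of it and the grasp point (between the pads) lies 3 mm ahead of it (robot.tips_ahead is the distance from the TCP to the fingertips, in m); z points along the fingers, y is the line along which they close (so a half turn about z gives the same grasp; the last joint's range is limited). The gripper opens to 87 mm and grips with 3 to 60 N. Pads are 19 mm wide; open, the fingers measure 117 mm over their backs; the gripper's body (75 mm by 190 mm) begins 51 mm behind the grasp point.
Start: joints at [-1.413, 0.22, 1.526, -0, 1.395, -0.126], TCP at [0.175, -0.6, 0.245] pointing down, gripper open.
Joint ranges: [-2.98, 2.98], [-0.91, 2.08], [0.09, 2.57], [-1.24, 4.39], [0.2, 2.65], [-2.68, 2.68]. Speed limits (rad/s): [2.57, 2.57, 3.01, 3.14, 3.14, 3.14].

INTERFACE

Orientations are given as a 3x3 rotation matrix whose columns are the frame's x, y, z axes.
In Python, from bench import robot gives the robot as it stands. The module is installed in compiled form; this text tells all that it offers.
- The arm moves only by the tool carry_out, never from a script. Its argument "motion" is a list that holds one entry, the list of rows, each a list of 6 numbers: the shift along the tool's x, y, z as a fraction of full scale, then the turn, a rotation vector about the tool's x, y, z as a fraction of full scale. A call has 1 to 10 rows; each row shifts and turns the commanded pose from where the row before left it, along the tool's axes as they then stand; what a row does not reach is not made up. Full scale, the value 1, is 30 mm for a shift and pi/2 rad for a turn. A row lasts 1/8 s, in which the tool goes at most 62.5 mm and 10.7 degrees, less where a joint would pass 70% of its speed; a pose out of reach is approached as far as the arm can. A call with a number of a shift or a turn outside -1 to 1 is refused whole. A call with a gripper value outside its range is refused whole. "gripper" is the opening, from 0 (shut) to 1 (fully open), set as the call begins (left out, the last holds). The fingers move at their own pace and stop on an object; the grip force is fixed at half the most. Time passes only in rows, so rows that do not move let the fingers close. It gives the time, the measured TCP pose, the force, the opening and the grip force at its end, in the units of the state.
- robot.state(): the state, without advancing time (a new reading comes with each control period).
- robot.grab_frame(name): name is "scene" or "top" or "wrist"; returns a dict with "color" (480x640x3 uint8, red, green, blue), "fx", "fy", "cx", "cy" (pixels), "eye" and "orientation" of the camera in the world. Camera axes: x right, y down, z forward; pixel columns grow to the right and rows downward; lengths in m; the calibration is good to about 2 mm. A picture is of the moment at which its call begins. There is no depth.
- robot.finish_job(): hands the job in; it is judged then, once.
The state is a dict: "time": time; "q": joint angles; "qvel": joint speeds; "effort": joint torques, N m; "ee_pos": TCP position; "tcp_rot": TCP orientation; "contact_force": force on the tool from outside, world axes, zero at the start; "torque": the same for the moment, N m; "grip_width": opening from 0.0 (shut) to 1.0 (fully open); "grasp_force": force on a finger pad.
Only numpy, scipy, OpenCV 4.12 (cv2) and the standard library are available. Lean on these libraries where they do the work, as an engineer would, in place of code of your own. Each camera call takes 0.05 s, during which the arm holds its last target. There are 200 camera calls.

## Working session

There is one attempt and no reset: what is moved stays moved. The work goes in short steps, Python scripts to look and compute and a tool call to move; the robot and the scene stay as the last step left them, time stands still between calls to the robot, and variables do not carry over. Pictures are saved under pics/ and viewed, at most 14 in all, crops included, and the job is handed in when it is done.

Besides the shell and the picture viewer there is one more tool, called after "Call:" as a command line: name --argument value ..., lists and objects as JSON in quotes. carry_out: Moves the arm, as the interface text tells. Its arguments: {"type":"object","properties":{"motion":{"type":"array","items":{"type":"array","items":{"type":"array","items":{"type":"number","minimum":-1,"maximum":1}}}},"gripper":{"type":"number"}},"required":["motion"]}

```bash
mkdir -p pics
cat > h.py <<'E'
import numpy as np, cv2, json, pickle
from bench import robot
def snap(name,fn):
    f=robot.grab_frame(name); cv2.imwrite('pics/'+fn+'.png',f['color'][:,:,::-1]); pickle.dump(f,open('pics/'+fn+'.pkl','wb')); return f
def load(fn): return pickle.load(open('pics/'+fn+'.pkl','rb'))
def p2w(f,u,v,z):
    d=np.array(f['orientation'])@np.array([(u-f['cx'])/f['fx'],(v-f['cy'])/f['fy'],1.]); e=np.array(f['eye'])
    return e+d*(z-e[2])/d[2]
def w2p(f,p):
    c=np.array(f['orientation']).T@(np.array(p)-np.array(f['eye'])); return f['cx']+f['fx']*c[0]/c[2], f['cy']+f['fy']*c[1]/c[2]
E
python3 - <<'E'
from h import *
for n in ('top','scene'):
    f=snap(n,n+'0'); print(n,f['fx'],f['eye'],np.round(f['orientation'],3).tolist())
s=robot.state(); print(s['time'],s['ee_pos'],np.round(s['tcp_rot'],3).tolist(),s['contact_force'],robot.tips_ahead)
E
```

```text
top 461.80727771227413 [0.35085149 0.02186194 1.13214552] [[-0.019, -0.992, 0.127], [-1.0, 0.018, -0.009], [0.007, -0.127, -0.992]]
scene 478.8381763313789 [0.8661241  0.58290669 1.08239853] [[-0.851, 0.426, -0.306], [0.525, 0.697, -0.488], [0.005, -0.576, -0.817]]
0.1 [ 0.17490197 -0.59947658  0.24352679] [[0.96, 0.28, -0.0], [0.28, -0.96, 0.002], [0.0, -0.002, -1.0]] [-0.89391324 -0.31437454 -0.01499043] 0.022
```

View pics/top0.png

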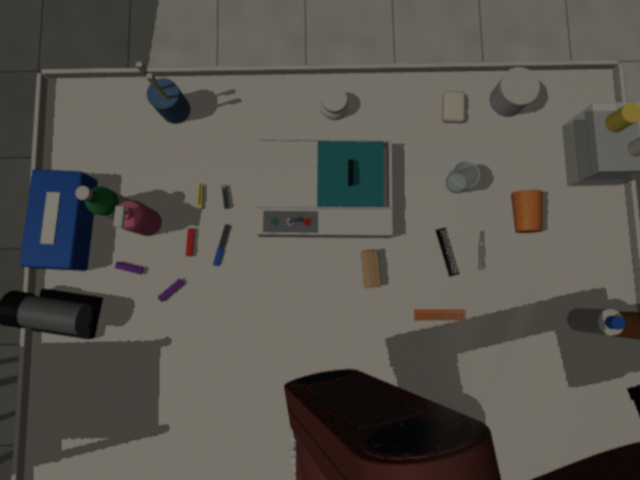

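View pics/scene0.png

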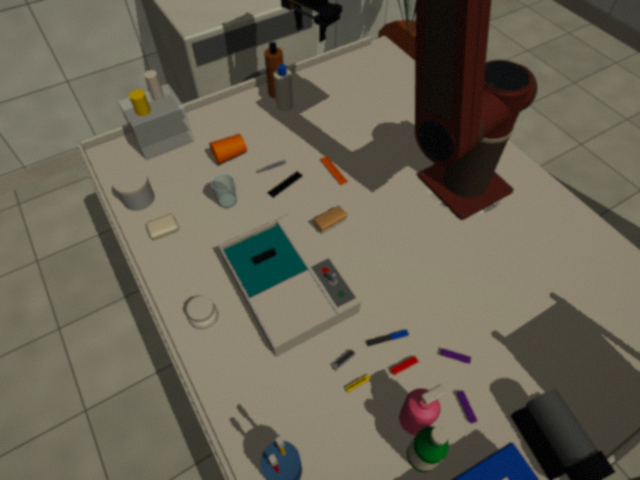

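The top view shows all six tools: razor (201,195), clippers (226,196), barrette (191,242), nail file (222,245), comb (447,252) and tweezers (481,250). The green dot is at (275,221), on the +y side of the lever at (291,221), and the cover is closed with its rib at (351,172). I'll enlarge crops of these areas.

Run:
```python
from h import *
f=load('top0'); c=f['color'][:,:,::-1]
def crop(x0,y0,x1,y1,s):
    return cv2.resize(c[y0:y1,x0:x1],None,fx=s,fy=s,interpolation=cv2.INTER_CUBIC)
W=np.zeros((600,800,3),np.uint8)
a=crop(180,175,240,275,6); W[:600,:360]=a      # x6, origin 180,175
b=crop(430,220,490,280,5); W[:300,365:665]=b   # x5 origin 430,220
d=crop(252,132,400,242,2.7); W[302:302+d.shape[0],365:365+d.shape[1]]=d # x2.7
W=np.clip(W.astype(float)*1.5,0,255).astype(np.uint8)
cv2.imwrite('pics/crop1.png',W)
```

```text
(no output)
```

View pics/crop1.png

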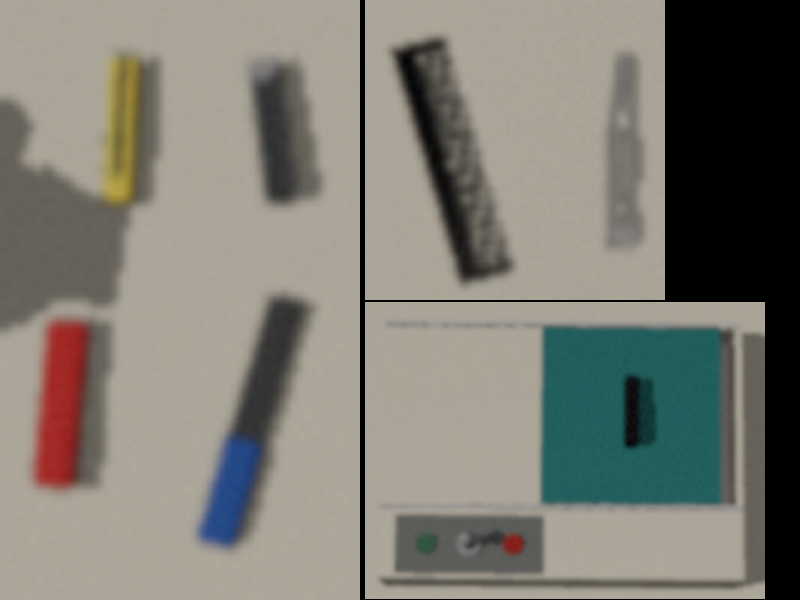

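The crops show each tool clearly, with shadows falling to the right. I'll turn the end points, cover corners and dots into world positions.

Run:
```python
from h import *
f=load('top0')
A=lambda p:(180+p[0]/6-.4,175+p[1]/6-.4); B=lambda p:(430+(p[0]-365)/5-.4,220+p[1]/5-.4); D=lambda p:(252+(p[0]-365)/2.7-.3,132+(p[1]-302)/2.7-.3)
T=dict(razor=(A,(126,55),(118,203),.009),clippers=(A,(263,60),(281,201),.012),barrette=(A,(70,320),(55,487),.011),file=(A,(290,298),(217,543),.006),comb=(B,(419,44),(487,275),.006),tweezers=(B,(626,52),(623,248),.007))
for k,(g,a,b,z) in T.items():
    P=p2w(f,*g(a),z);Q=p2w(f,*g(b),z);d=P-Q
    print(k,np.round((P+Q)/2,4)[:2],'len',round(np.linalg.norm(d),4),'ang',round(np.arctan2(d[1],d[0]),3))
for n,p,z in [('c_TL',(543,327),.06),('c_TR',(722,327),.06),('c_BL',(542,503),.06),('c_BR',(722,505),.06),('rib',(632,412),.082),('green',(427,543),.055),('red',(513,543),.055),('tip',(466,543),.098)]:
    print(n,np.round(p2w(f,*D(p),z),4)[:2])
```

```text
razor [0.6098 0.3299] len 0.0624 ang -0.037
clippers [0.6074 0.2674] len 0.06 ang 0.133
barrette [0.4958 0.3516] len 0.0686 ang -0.07
file [0.4881 0.275 ] len 0.1043 ang -0.279
comb [ 0.4611 -0.2772] len 0.1178 ang 0.236
tweezers [ 0.464  -0.3616] len 0.0969 ang -0.077
c_TL [0.7284 0.0354]
c_TR [ 0.7256 -0.1242]
c_BL [0.5688 0.0389]
c_BR [ 0.5642 -0.1186]
rib [ 0.6431 -0.0406]
green [0.536  0.1401]
red [0.5346 0.0649]
tip [0.528  0.1027]
```

```bash
cat >> h.py <<'E'
def go(x,y,z,yaw):
    """turn (units, about tool z, first), then tool shift in units of 30 mm, from present pose"""
    s=robot.state(); R=np.array(s['tcp_rot']); y0=np.arctan2(R[1,0],R[0,0]); d=np.array([x,y,z])-s['ee_pos']
    t=(y0-yaw+np.pi)%(2*np.pi)-np.pi
    c,n=np.cos(yaw),np.sin(yaw)
    print('turn',round(t/(np.pi/2),3),'shift',np.round(np.array([c*d[0]+n*d[1], n*d[0]-c*d[1], -d[2]])/.03,2),'yaw',round(y0,3),'tilt',np.round(R[:2,2],3))
E
python3 - <<'E'
from h import *
go(.645,-.041,.20,-.023)
f=load('top0')
for c in [(.55,.45),(.54,.44),(.54,.46)]:
    for z in (0,.1): print(c,z,[tuple(int(round(a)) for a in w2p(f,(c[0]+.036*np.cos(t),c[1]+.036*np.sin(t),z))) for t in (0,np.pi/2,np.pi,-np.pi/2)])
c=f['color'].astype(int); m=((c[:,:,0]>c[:,:,1]*1.5)&(c[:,:,2]>c[:,:,1]*1.1)).astype(np.uint8); m[:,180:]=0; m[:180]=0; m[240:]=0
ys,xs=np.nonzero(m); print(xs.min(),xs.max(),ys.min(),ys.max(), ys[xs>=xs.max()-1].mean(), xs[ys>=ys.max()-1].mean())
E
```

```text
turn 0.195 shift [ 15.24 -18.97   1.45] yaw 0.284 tilt [-0.     0.002]
(0.55, 0.45) 0 [(152, 207), (137, 222), (152, 236), (167, 221)]
(0.55, 0.45) 0.1 [(136, 198), (119, 214), (135, 230), (151, 214)]
(0.54, 0.44) 0 [(156, 211), (141, 226), (155, 240), (170, 225)]
(0.54, 0.44) 0.1 [(140, 203), (124, 219), (139, 234), (156, 218)]
(0.54, 0.46) 0 [(148, 211), (133, 226), (147, 240), (162, 225)]
(0.54, 0.46) 0.1 [(131, 203), (115, 219), (130, 234), (147, 218)]
120 160 201 234 221.83333333333334 147.11764705882354
```

Call:
carry_out --motion '[[[0,0,0,0,0,0.098],[0,0,0,0,0,0.098],[0.8,-1,0.1,0,0,0],[0.8,-1,0.1,0,0,0],[0.8,-1,0.1,0,0,0],[0.8,-1,0.1,0,0,0],[0.8,-1,0.1,0,0,0],[0.8,-1,0.1,0,0,0],[0.8,-1,0.1,0,0,0],[0.8,-1,0.1,0,0,0]]]' --gripper 1

```text
time: 1.35
ee_pos: [0.3732, -0.3634, 0.22]
tcp_rot: [[1.0, -0.024, -0.0], [-0.024, -1.0, 0.001], [-0.0, -0.001, -1.0]]
contact_force: [0.8, 0.3, 0.3]
grip_width: 1.0
grasp_force: 0.0
```

Call:
carry_out --motion '[[[0.8,-1,0.1,0,0,0],[0.8,-1,0.1,0,0,0],[0.8,-1,0.1,0,0,0],[0.8,-1,0.1,0,0,0],[0.8,-1,0.1,0,0,0],[0.8,-1,0.1,0,0,0],[0.8,-1,0.1,0,0,0],[0.8,-1,0.1,0,0,0],[0.8,-1,0,0,0,0],[0.8,-1,0,0,0,0]]]'

```text
time: 2.6
ee_pos: [0.6202, -0.0694, 0.1959]
tcp_rot: [[1.0, -0.024, -0.001], [-0.024, -1.0, 0.0], [-0.001, -0.0, -1.0]]
contact_force: [0.8, -0.3, -0.2]
grip_width: 0.999
grasp_force: 0.0
```

Call:
carry_out --motion '[[[0.8,-0.97,0,0,0,0],[0,0,1,0,0,0],[0,0,1,0,0,0],[0,0,1,0,0,0],[0,0,0.55,0,0,0],[0,0,0,0,0,0]]]'

```text
time: 3.35
ee_pos: [0.6434, -0.0418, 0.0883]
tcp_rot: [[1.0, -0.024, -0.003], [-0.024, -1.0, 0.001], [-0.003, -0.001, -1.0]]
contact_force: [1.2, 0.1, 0.8]
grip_width: 0.999
grasp_force: 0.0
```

Call:
carry_out --motion '[[[0,0,0,0,0,0],[0,0,0,0,0,0],[0,0,0,0,0,0],[0,0,0,0,0,0],[0,0,0,0,0,0],[0,0,0,0,0,0]]]' --gripper 0

```text
time: 4.1
ee_pos: [0.6445, -0.0421, 0.09]
tcp_rot: [[1.0, -0.024, -0.0], [-0.024, -1.0, 0.0], [-0.0, -0.0, -1.0]]
contact_force: [1.2, 0.4, -0.4]
grip_width: 0.403
grasp_force: 0.0
```

Call:
carry_out --motion '[[[0,0,0,0,0,0],[0,0,0,0,0,0],[0,0,0,0,0,0],[0,0,0,0,0,0],[0,0,0,0,0,0]]]'

```text
time: 4.72
ee_pos: [0.6445, -0.0419, 0.09]
tcp_rot: [[1.0, -0.024, -0.0], [-0.024, -1.0, 0.0], [-0.0, -0.0, -1.0]]
contact_force: [0.5, 1.4, -0.1]
grip_width: 0.133
grasp_force: 30.0
```

Call:
carry_out --motion '[[[0,-0.5,0,0,0,0],[0,-0.5,0,0,0,0],[0,-0.5,0,0,0,0],[0,-0.5,0,0,0,0],[0,-0.5,0,0,0,0],[0,-0.5,0,0,0,0],[0,-0.5,0,0,0,0],[0,-0.5,0,0,0,0],[0,-0.5,0,0,0,0],[0,0,0,0,0,0]]]'

```text
time: 5.98
ee_pos: [0.6483, 0.0952, 0.09]
tcp_rot: [[1.0, -0.023, 0.001], [-0.023, -1.0, 0.002], [0.001, -0.002, -1.0]]
contact_force: [5.0, 1.4, -5.9]
grip_width: 0.135
grasp_force: 30.0
```

Call:
carry_out --motion '[[[0,-0.17,0,0,0,0],[0,-0.17,0,0,0,0],[0,0,0,0,0,0],[0,0,0,0,0,0]]]'

```text
time: 6.48
ee_pos: [0.6484, 0.0983, 0.09]
tcp_rot: [[1.0, -0.025, -0.0], [-0.025, -1.0, -0.008], [0.0, 0.008, -1.0]]
contact_force: [2.5, -20.3, -3.9]
grip_width: 0.134
grasp_force: 30.0
```

Call:
carry_out --motion '[[[0,0,0,0,0,0],[0,0,0,0,0,0],[0,0,0,0,0,0],[0,0,0,0,0,0]]]' --gripper 0.6

```text
time: 6.98
ee_pos: [0.6478, 0.104, 0.0901]
tcp_rot: [[1.0, -0.023, -0.0], [-0.023, -1.0, 0.0], [-0.0, -0.0, -1.0]]
contact_force: [0.7, -0.3, 0.0]
grip_width: 0.502
grasp_force: 0.0
```

Call:
carry_out --motion '[[[0,0,-1,0,0,0],[0,0,-1,0,0,0],[0,0,-1,0,0,0],[0,0,-1,0,0,0]]]' --gripper 1

```text
time: 7.48
ee_pos: [0.6478, 0.1037, 0.2111]
tcp_rot: [[1.0, -0.023, -0.0], [-0.023, -1.0, 0.0], [-0.0, -0.0, -1.0]]
contact_force: [0.7, 0.5, 0.6]
grip_width: 0.949
grasp_force: 0.0
```

Run:
```python
from h import *
f=snap('top','top1')
go(.610,.330,.2,-.037+np.pi/2)
go(.607,.267,.2,.133)
c=f['color'][125:290,170:500,::-1]
cv2.imwrite('pics/c1.png',np.clip(cv2.resize(c,None,fx=2.4,fy=2.4,interpolation=2)*1.4,0,255))
```

```text
turn -0.991 shift [ 7.48 -1.61  0.55] yaw -0.023 tilt [0.007 0.001]
turn -0.1 shift [-0.7  -5.58  0.55] yaw -0.023 tilt [0.007 0.001][ WARN:0@2.113] global loadsave.cpp:1063 imwrite_ Unsupported depth image for selected encoder is fallbacked to CV_8U.
```

View pics/c1.png

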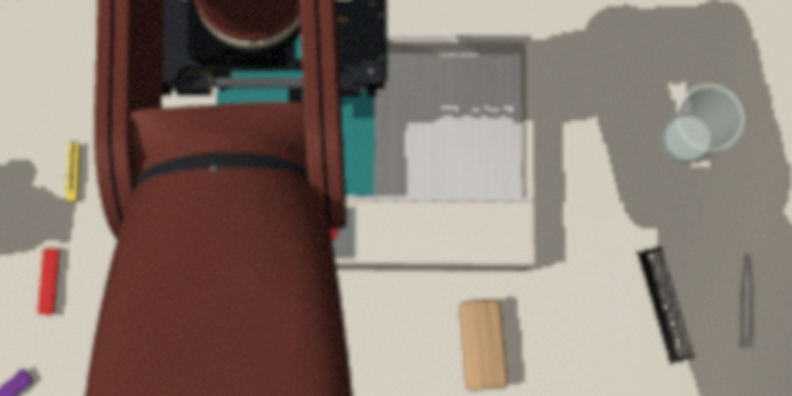

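The cover is at its open stop and the bay is empty, with its right inner wall at crop (522,120). The comb, tweezers, razor and barrette haven't moved. I'll take the clippers first.

Call:
carry_out --motion '[[[0,0,-0.2,0,0,-0.1],[-0.12,-0.93,0,0,0,0],[-0.12,-0.93,0,0,0,0],[-0.12,-0.93,0.6,0,0,0],[-0.12,-0.93,0.6,0,0,0],[-0.12,-0.93,0.6,0,0,0],[-0.12,-0.93,0.6,0,0,0],[0,0,1,0,0,0],[0,0,1,0,0,0]]]' --gripper 0.5

```text
time: 8.65
ee_pos: [0.604, 0.2673, 0.0832]
tcp_rot: [[0.991, 0.134, 0.0], [0.134, -0.991, 0.0], [0.0, -0.0, -1.0]]
contact_force: [-0.1, 0.2, 0.4]
grip_width: 0.5
grasp_force: 0.0
```

Run:
```python
from h import *
f=snap('wrist','w1'); print(f['fx'],f['eye'],np.round(f['orientation'],2).tolist())
go(.6074,.2674,.026,.133)
```

```text
379.7954840750622 [0.6738359  0.27664122 0.22403698] [[0.13, -0.96, -0.25], [-0.99, -0.13, -0.03], [-0.0, 0.26, -0.97]]
turn 0.001 shift [ 0.21 -0.02  1.74] yaw 0.134 tilt [-0.007 -0.002]
```

View pics/w1.png

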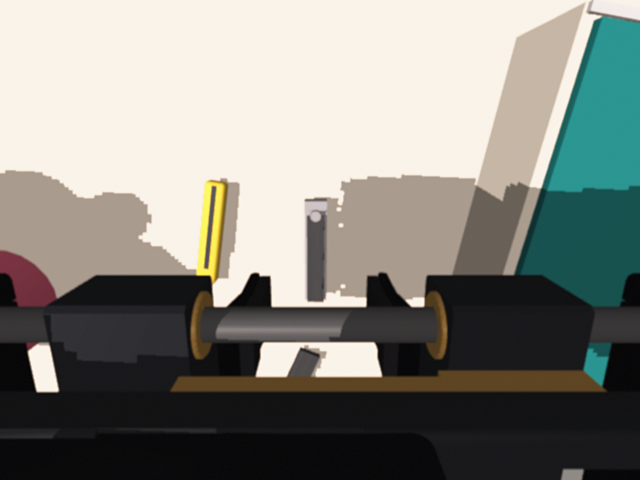

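The clippers at (315,250) are centred between the fingers, and the razor is at (212,230).

Call:
carry_out --motion '[[[0.21,0,0.87,0,0,0],[0,0,0.87,0,0,0],[0,0,0,0,0,0]]]'

```text
time: 9.07
ee_pos: [0.6085, 0.2666, 0.0295]
tcp_rot: [[0.991, 0.133, -0.005], [0.133, -0.991, -0.001], [-0.005, 0.001, -1.0]]
contact_force: [-0.0, -0.6, -0.5]
grip_width: 0.505
grasp_force: 0.0
```

Call:
carry_out --motion '[[[0,0,0,0,0,0],[0,0,0,0,0,0],[0,0,0,0,0,0],[0,0,0,0,0,0],[0,0,0,0,0,0],[0,0,-1,0,0,0],[0,0,-1,0,0,0],[0,0,-1,0,0,0],[0,0,-1,0,0,0],[0,0,0,0,0,0.1]]]' --gripper 0

```text
time: 10.32
ee_pos: [0.6126, 0.2676, 0.1555]
tcp_rot: [[1.0, -0.027, 0.006], [-0.027, -1.0, 0.002], [0.006, -0.002, -1.0]]
contact_force: [0.1, -0.4, -0.6]
grip_width: 0.14
grasp_force: 30.0
```

Run:
```python
from h import *
f=load('w1')
for n,p,z in (('clip',(315,200),.012),('clip',(315,300),.012),('raz',(216,183),.009),('raz',(208,280),.009)): print(n,np.round(p2w(f,*p,z),4))
go(.688,-.02,.055,-.023)
```

```text
clip [0.64   0.2742 0.012 ]
clip [0.5798 0.2661 0.012 ]
raz [0.6416 0.3307 0.009 ]
raz [0.5827 0.3317 0.009 ]
turn -0.003 shift [2.73 9.53 3.35] yaw -0.027 tilt [0.006 0.002]
```

Call:
carry_out --motion '[[[0.27,0.95,0,0,0,0],[0.27,0.95,0,0,0,0],[0.27,0.95,0,0,0,0],[0.27,0.95,0,0,0,0],[0.27,0.95,0,0,0,0],[0.27,0.95,0,0,0,0],[0.27,0.95,0,0,0,0],[0.27,0.95,0.1,0,0,0],[0.27,0.95,0.1,0,0,0],[0.27,0.95,0.15,0,0,0]]]'

```text
time: 11.58
ee_pos: [0.6848, -0.0208, 0.141]
tcp_rot: [[1.0, -0.024, -0.0], [-0.024, -1.0, -0.0], [-0.0, 0.0, -1.0]]
contact_force: [0.1, 0.4, -1.0]
grip_width: 0.138
grasp_force: 30.0
```

Call:
carry_out --motion '[[[0,0,1,0,0,0],[0,0,1,0,0,0],[0,0,1,0,0,0],[0,0,0,0,0,0]]]'

```text
time: 12.08
ee_pos: [0.6828, -0.0197, 0.0486]
tcp_rot: [[1.0, -0.024, -0.005], [-0.024, -1.0, 0.001], [-0.005, -0.001, -1.0]]
contact_force: [-1.1, 0.0, 0.2]
grip_width: 0.143
grasp_force: 30.0
```

Call:
carry_out --motion '[[[0,0,0,0,0,0],[0,0,0,0,0,0],[0,0,0,0,0,0],[0,0,-1,0,0,0],[0,0,-1,0,0,0],[0,0,-1,0,0,0],[0,0,-1,0,0,0]]]' --gripper 0.4

```text
time: 12.95
ee_pos: [0.6849, -0.0198, 0.1731]
tcp_rot: [[1.0, -0.024, 0.001], [-0.024, -1.0, -0.0], [0.001, 0.0, -1.0]]
contact_force: [0.3, -0.1, -0.2]
grip_width: 0.399
grasp_force: 0.0
```

Run:
```python
from h import *
snap('wrist','w2')
go(.625,.331,.08,-.02)
```

```text
turn -0.003 shift [ -2.31 -11.66   3.28] yaw -0.024 tilt [ 0.008 -0.001]
```

View pics/w2.png

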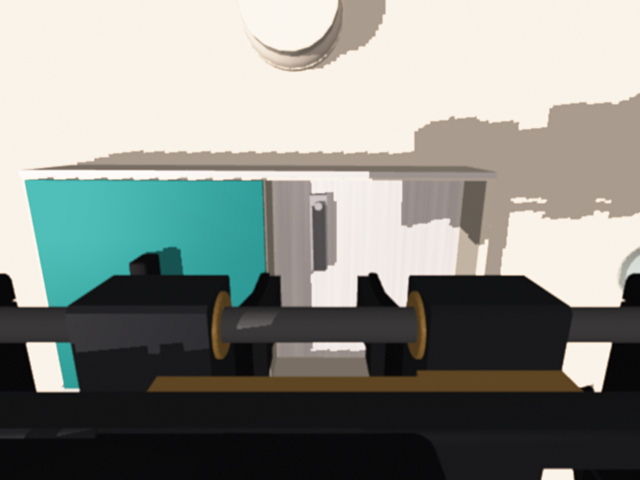

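The clippers lie in the bay at (319,240). The razor is next.

Call:
carry_out --motion '[[[-0.2,-0.97,0,0,0,0],[-0.2,-0.97,0,0,0,0],[-0.2,-0.97,0,0,0,0],[-0.2,-0.97,0,0,0,0],[-0.2,-0.97,0,0,0,0],[-0.2,-0.97,0,0,0,0],[-0.2,-0.97,0,0,0,0],[-0.2,-0.97,0,0,0,0],[-0.2,-0.97,0,0,0,0],[-0.2,-0.97,0,0,0,0]]]' --gripper 0.45

```text
time: 14.25
ee_pos: [0.6317, 0.2735, 0.1717]
tcp_rot: [[1.0, -0.024, 0.001], [-0.024, -1.0, 0.0], [0.001, -0.0, -1.0]]
contact_force: [0.3, -0.4, -0.1]
grip_width: 0.452
grasp_force: 0.0
```

Call:
carry_out --motion '[[[-0.15,-0.98,0,0,0,0],[-0.16,-0.98,0,0,0,0],[0,0,0,0,0,0]]]'

```text
time: 14.62
ee_pos: [0.6233, 0.3337, 0.1716]
tcp_rot: [[1.0, -0.021, 0.0], [-0.021, -1.0, 0.001], [0.0, -0.001, -1.0]]
contact_force: [0.7, -0.3, -0.8]
grip_width: 0.45
grasp_force: 0.0
```

Run:
```python
from h import *
f=snap('wrist','w3'); c=f['color'].astype(int)
m=((c[:,:,0]>150)&(c[:,:,1]>120)&(c[:,:,2]<100)).astype(np.uint8); m[270:]=0
ys,xs=np.nonzero(m); print(xs.min(),xs.max(),ys.min(),ys.max())
for r in (ys.min()+3,ys.max()-3): print(np.round(p2w(f,xs[ys==r].mean(),r,.009),4))
print('top end', np.round(p2w(f,xs[ys<ys.min()+3].mean(),ys.min(),.009),4))
go(.624,.331,.026,-.02)
```

```text
314 328 202 269
[0.6412 0.3311 0.009 ]
[0.5893 0.3325 0.009 ]
top end [0.6437 0.3308 0.009 ]
turn -0.001 shift [0.01 0.04 4.85] yaw -0.022 tilt [ 0. -0.]
```

Call:
carry_out --motion '[[[0,0.05,1,0,0,0],[0,0,1,0,0,0],[0,0,1,0,0,0],[0,0,0.92,0,0,0],[0,0,0.92,0,0,0],[0,0,0,0,0,0]]]'

```text
time: 15.42
ee_pos: [0.6237, 0.3284, 0.0248]
tcp_rot: [[1.0, -0.025, -0.002], [-0.025, -1.0, -0.001], [-0.002, 0.001, -1.0]]
contact_force: [0.8, 0.4, 0.6]
grip_width: 0.444
grasp_force: 0.0
```

Call:
carry_out --motion '[[[0,0,0,0,0,0],[0,0,0,0,0,0],[0,0,0,0,0,0],[0,0,0,0,0,0],[0,0,0,0,0,0],[0,0,-1,0,0,0],[0,0,-1,0,0,0],[0,0,-1,0,0,0],[0,0,-1,0,0,0],[0,0,0,0,0,0]]]' --gripper 0

```text
time: 16.68
ee_pos: [0.6258, 0.3309, 0.1496]
tcp_rot: [[1.0, -0.024, 0.006], [-0.024, -1.0, 0.002], [0.006, -0.002, -1.0]]
contact_force: [0.3, -0.2, 0.2]
grip_width: 0.129
grasp_force: 29.9
```

Run:
```python
from h import *
go(.622,-.022,.055,-.023)
```

```text
turn -0.001 shift [ 0.14 11.76  3.15] yaw -0.024 tilt [0.006 0.002]
```

Call:
carry_out --motion '[[[0.01,0.98,0,0,0,0],[0.01,0.98,0,0,0,0],[0.01,0.98,0,0,0,0],[0.01,0.98,0,0,0,0],[0.01,0.98,0,0,0,0],[0.01,0.98,0,0,0,0],[0.01,0.98,0,0,0,0],[0.01,0.98,0,0,0,0],[0.01,0.98,0,0,0,0],[0.01,0.98,0,0,0,0]]]'

```text
time: 17.92
ee_pos: [0.6187, 0.0351, 0.1439]
tcp_rot: [[1.0, -0.024, -0.003], [-0.024, -1.0, 0.0], [-0.003, -0.0, -1.0]]
contact_force: [0.4, -0.4, -0.1]
grip_width: 0.133
grasp_force: 29.9
```

Call:
carry_out --motion '[[[0.01,0.98,0,0,0,0],[0.01,0.98,0,0,0,0],[0,0,1,0,0,0],[0,0,1,0,0,0],[0,0,1,0,0,0],[0,0,0.15,0,0,0],[0,0,0,0,0,0]]]'

```text
time: 18.8
ee_pos: [0.6186, -0.0226, 0.051]
tcp_rot: [[1.0, -0.024, -0.001], [-0.024, -1.0, 0.0], [-0.001, -0.0, -1.0]]
contact_force: [0.2, -0.3, 0.1]
grip_width: 0.134
grasp_force: 29.9
```

Call:
carry_out --motion '[[[0,0,0,0,0,0],[0,0,0,0,0,0],[0,0,0,0,0,0],[0,0,-1,0,0,0],[0,0,-1,0,0,0],[0,0,-1,0,0,0],[0,0,-1,0,0,0]]]' --gripper 0.4

```text
time: 19.68
ee_pos: [0.6191, -0.0228, 0.173]
tcp_rot: [[1.0, -0.024, 0.001], [-0.024, -1.0, -0.0], [0.001, 0.0, -1.0]]
contact_force: [-0.7, 1.2, 0.6]
grip_width: 0.403
grasp_force: 0.0
```

Run:
```python
from h import *
snap('wrist','w4')
go(.488,.275,.15,-.279)
```

```text
turn 0.162 shift [-7.01 -8.33  0.94] yaw -0.024 tilt [ 0.007 -0.001]
```

Call:
carry_out --motion '[[[0,0,0,0,0,0.081],[0,0,0,0,0,0.081],[-0.88,-1,0,0,0,0],[-0.88,-1,0,0,0,0],[-0.88,-1,0,0,0,0],[-0.88,-1,0,0,0,0],[-0.88,-1,0,0,0,0],[-0.88,-1,0,0,0,0],[-0.88,-1,0,0,0,0],[-0.88,-1,0,0,0,0]]]' --gripper 0.45

```text
time: 20.98
ee_pos: [0.4814, 0.2672, 0.1719]
tcp_rot: [[0.961, -0.275, 0.001], [-0.275, -0.961, 0.0], [0.001, -0.001, -1.0]]
contact_force: [0.3, 0.2, -0.4]
grip_width: 0.45
grasp_force: 0.0
```

Call:
carry_out --motion '[[[0.03,-0.33,0,0,0,0],[0,0,0,0,0,0]]]'

```text
time: 21.22
ee_pos: [0.486, 0.2756, 0.1718]
tcp_rot: [[0.962, -0.274, 0.001], [-0.274, -0.962, -0.0], [0.001, -0.0, -1.0]]
contact_force: [0.4, -0.6, -0.1]
grip_width: 0.45
grasp_force: 0.0
```

Run:
```python
from h import *
snap('wrist','w5'); go(.488,.275,.025,-.279)
a=cv2.imread('pics/w4.png');b=cv2.imread('pics/w5.png')
cv2.imwrite('pics/w45.png',np.vstack([a[100:400],b[100:400]]))
```

```text
turn 0.0 shift [ 0.06 -0.02  4.89] yaw -0.278 tilt [ 0. -0.]
```

View pics/w45.png

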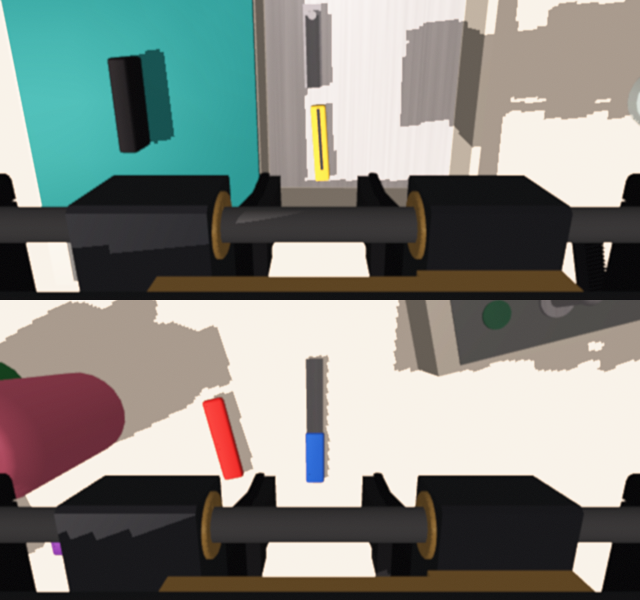

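The razor and clippers are both in the bay, and the nail file at (315,420) is centred.

Call:
carry_out --motion '[[[0.06,0,1,0,0,0],[0,0,1,0,0,0],[0,0,1,0,0,0],[0,0,0.94,0,0,0],[0,0,0.94,0,0,0],[0,0,0,0,0,0]]]'

```text
time: 22.02
ee_pos: [0.4877, 0.2733, 0.0241]
tcp_rot: [[0.961, -0.277, -0.001], [-0.277, -0.961, -0.001], [-0.001, 0.001, -1.0]]
contact_force: [-0.6, -0.1, 0.0]
grip_width: 0.449
grasp_force: 0.0
```

Call:
carry_out --motion '[[[0,0,0,0,0,0],[0,0,0,0,0,0],[0,0,0,0,0,0],[0,0,0,0,0,0],[0,0,0,0,0,0],[0,0,-1,0,0,0],[0,0,-1,0,0,0],[0,0,-1,0,0,0],[0,0,-1,0,0,-0.08],[0,0,0,0,0,-0.082]]]' --gripper 0

```text
time: 23.28
ee_pos: [0.489, 0.2758, 0.1485]
tcp_rot: [[1.0, -0.02, 0.005], [-0.02, -1.0, 0.002], [0.005, -0.002, -1.0]]
contact_force: [0.3, 0.5, -1.2]
grip_width: 0.171
grasp_force: 30.0
```

Run:
```python
from h import *
go(.648,-.055,.055,-.023)
```

```text
turn 0.002 shift [ 5.55 10.9   3.12] yaw -0.02 tilt [0.005 0.002]
```

Call:
carry_out --motion '[[[0.5,0.99,0,0,0,0],[0.5,0.99,0,0,0,0],[0.5,0.99,0,0,0,0],[0.5,0.99,0,0,0,0],[0.5,0.99,0,0,0,0],[0.5,0.99,0,0,0,0],[0.5,0.99,0,0,0,0],[0.5,0.99,0,0,0,0],[0.5,0.99,0,0,0,0],[0.5,0.99,0,0,0,0]]]'

```text
time: 24.52
ee_pos: [0.6302, -0.0265, 0.1449]
tcp_rot: [[1.0, -0.024, -0.001], [-0.024, -1.0, 0.0], [-0.001, -0.0, -1.0]]
contact_force: [-0.2, -0.1, -0.4]
grip_width: 0.167
grasp_force: 30.0
```

Call:
carry_out --motion '[[[0.6,1,0,0,0,0],[0,0,0,0,0,0],[0,0,1,0,0,0],[0,0,1,0,0,0],[0,0,0.95,0,0,0],[0,0,0,0,0,0]]]'

```text
time: 25.28
ee_pos: [0.6443, -0.0546, 0.0535]
tcp_rot: [[1.0, -0.023, -0.007], [-0.023, -1.0, 0.002], [-0.007, -0.002, -1.0]]
contact_force: [0.3, -0.2, 0.0]
grip_width: 0.174
grasp_force: 30.0
```

Call:
carry_out --motion '[[[0,0,0,0,0,0],[0,0,0,0,0,0],[0,0,0,0,0,0],[0,0,-1,0,0,0],[0,0,-1,0,0,0],[0,0,-1,0,0,0],[0,0,-1,0,0,0]]]' --gripper 0.4

```text
time: 26.15
ee_pos: [0.6475, -0.0562, 0.1785]
tcp_rot: [[1.0, -0.024, 0.001], [-0.024, -1.0, -0.0], [0.001, 0.0, -1.0]]
contact_force: [0.9, -0.0, -0.1]
grip_width: 0.4
grasp_force: 0.0
```

Run:
```python
from h import *
snap('wrist','w6')
go(.496,.352,.17,-.07+np.pi/2)
go(.496,.352,.17,-.07-np.pi/2)
print(robot.state()['q'])
```

```text
turn -0.971 shift [13.23 -6.07  0.46] yaw -0.024 tilt [ 0.008 -0.002]
turn 1.029 shift [-13.23   6.07   0.46] yaw -0.024 tilt [ 0.008 -0.002]
[-2.07705946e-01  3.24523410e-01  1.51669996e+00  5.47563728e-05
  1.29229337e+00  1.38714655e+00]
```

Call:
carry_out --motion '[[[-0.38,-0.96,-0.1,0,0,0],[-0.38,-0.96,-0.1,0,0,0],[-0.38,-0.96,0,0,0,0],[-0.38,-0.96,0,0,0,0],[-0.38,-0.96,0,0,0,0],[-0.38,-0.96,0,0,0,0],[-0.38,-0.96,0,0,0,0],[-0.38,-0.96,0,0,0,0],[-0.38,-0.96,0,0,0,0],[-0.38,-0.96,0,0,0,0]]]' --gripper 1

```text
time: 27.45
ee_pos: [0.5401, 0.2355, 0.1832]
tcp_rot: [[1.0, -0.024, 0.001], [-0.024, -1.0, 0.0], [0.001, -0.0, -1.0]]
contact_force: [0.3, 0.4, -0.1]
grip_width: 1.001
grasp_force: 0.0
```

Call:
carry_out --motion '[[[-0.38,-0.96,0,0,0,0],[-0.38,-0.96,0,0,0,0],[-0.38,-0.96,0,0,0,0],[-0.38,-0.96,0,0,0,0],[0,0,0,0,0,-0.108],[0,0,0,0,0,-0.108],[0,0,0,0,0,-0.108],[0,0,0,0,0,-0.108],[0,0,0,0,0,-0.108],[0,0,0,0,0,-0.108]]]'

```text
time: 28.7
ee_pos: [0.4977, 0.3509, 0.1832]
tcp_rot: [[0.541, 0.841, 0.001], [0.841, -0.541, 0.0], [0.001, 0.0, -1.0]]
contact_force: [-0.3, 0.8, 0.8]
grip_width: 1.002
grasp_force: 0.0
```

Call:
carry_out --motion '[[[0,0,0,0,0,-0.108],[0,0,0,0,0,-0.108],[0,0,0,0,0,-0.108],[0,0,0,0,0,0]]]'

```text
time: 29.2
ee_pos: [0.4976, 0.3509, 0.1831]
tcp_rot: [[0.07, 0.998, 0.001], [0.998, -0.07, 0.0], [0.0, 0.001, -1.0]]
contact_force: [0.2, -0.5, 0.1]
grip_width: 0.998
grasp_force: 0.0
```

Run:
```python
from h import *
f=snap('wrist','w7'); c=f['color'].astype(int)
m=((c[:,:,0]>120)&(c[:,:,1]<60)&(c[:,:,2]<60)).astype(np.uint8)
n,l,st,ce=cv2.connectedComponentsWithStats(m); 
for i in range(1,n):
    if st[i,4]>100: print(st[i],np.round(p2w(f,*ce[i],.01),4))
go(.496,.352,.026,-.07+np.pi/2)
a=cv2.imread('pics/w6.png');b=cv2.imread('pics/w7.png')
cv2.imwrite('pics/w67.png',np.vstack([a[100:400],b[100:400]]))
```

```text
[ 277  210   81   19 1529] [0.4975 0.3546 0.01  ]
turn -0.001 shift [ 0.03 -0.06  5.24] yaw 1.499 tilt [0.001 0.   ]
```

View pics/w67.png

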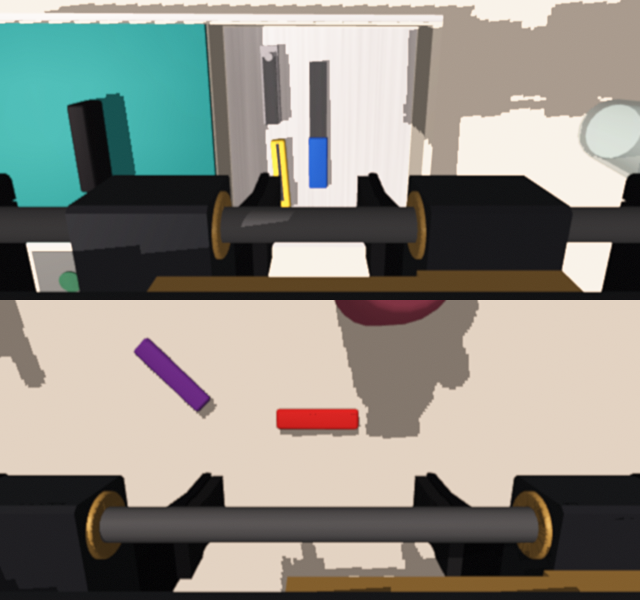

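The file is in the bay. The barrette at (317,419) is centred between the fingers and needs a shift of about 3 mm.

Call:
carry_out --motion '[[[0.09,0,1,0,0,0],[0,0,1,0,0,0],[0,0,1,0,0,0],[0,0,1,0,0,0],[0,0,0.6,0,0,0],[0,0,0.6,0,0,0],[0,0,0,0,0,0]]]'

```text
time: 30.12
ee_pos: [0.4969, 0.353, 0.0254]
tcp_rot: [[0.069, 0.998, -0.002], [0.998, -0.069, -0.001], [-0.001, -0.002, -1.0]]
contact_force: [0.2, 0.4, -0.2]
grip_width: 1.004
grasp_force: 0.0
```

Call:
carry_out --motion '[[[0,0,0,0,0,0],[0,0,0,0,0,0],[0,0,0,0,0,0],[0,0,0,0,0,0],[0,0,-1,0,0,0],[0,0,-1,0,0,0],[0,0,-1,0,0,0],[0,0,-1,0,0,0],[0,0,-0.5,0,0,0],[0,0,0,0,0,0]]]' --gripper 0

```text
time: 31.38
ee_pos: [0.4983, 0.3538, 0.1627]
tcp_rot: [[0.068, 0.998, 0.002], [0.998, -0.068, 0.001], [0.001, 0.002, -1.0]]
contact_force: [-0.0, -0.3, -0.7]
grip_width: 0.796
grasp_force: 30.0
```

Run:
```python
from h import *
go(.648,-.037,.055,-.023+np.pi/2)
```

```text
turn -0.029 shift [-12.91   5.29   3.59] yaw 1.503 tilt [0.002 0.001]
```

Call:
carry_out --motion '[[[0,0,0,0,0,-0.029],[-0.99,0.41,0,0,0,0],[-0.99,0.41,0,0,0,0],[-0.99,0.41,0,0,0,0],[-0.99,0.41,0,0,0,0],[-0.99,0.41,0,0,0,0],[-0.99,0.41,0,0,0,0],[-0.99,0.41,0,0,0,0],[-0.99,0.41,0,0,0,0],[-0.99,0.41,0,0,0,0]]]'

```text
time: 32.62
ee_pos: [0.6015, 0.0827, 0.1594]
tcp_rot: [[0.023, 1.0, -0.003], [1.0, -0.023, -0.0], [-0.0, -0.003, -1.0]]
contact_force: [0.1, -0.1, -0.3]
grip_width: 0.797
grasp_force: 30.0
```

Call:
carry_out --motion '[[[-0.99,0.4,0,0,0,0],[-0.99,0.4,0,0,0,0],[-0.99,0.4,0,0,0,0],[-0.99,0.4,0,0,0,0],[0,0,1,0,0,0],[0,0,1,0,0,0],[0,0,1,0,0,0],[0,0,0.5,0,0,0],[0,0,0,0,0,0]]]'

```text
time: 33.75
ee_pos: [0.6466, -0.0359, 0.0549]
tcp_rot: [[0.023, 1.0, -0.003], [1.0, -0.023, 0.0], [0.0, -0.003, -1.0]]
contact_force: [0.9, 0.2, -0.4]
grip_width: 0.798
grasp_force: 30.0
```

Call:
carry_out --motion '[[[0,0,0,0,0,0],[0,0,0,0,0,0],[0,0,0,0,0,0],[0,0,-1,0,0,0],[0,0,-1,0,0,0],[0,0,-1,0,0,0],[0,0,-1,0,0,0]]]' --gripper 1

```text
time: 34.62
ee_pos: [0.6477, -0.036, 0.1782]
tcp_rot: [[0.022, 1.0, 0.001], [1.0, -0.022, -0.0], [-0.0, 0.001, -1.0]]
contact_force: [0.3, -0.3, -0.4]
grip_width: 0.998
grasp_force: 0.0
```

Run:
```python
from h import *
snap('wrist','w8'); 
go(.461,-.277,.17,.236)
```

```text
turn 0.836 shift [-8.    6.32  0.45] yaw 1.548 tilt [ 0.007 -0.001]
```

Call:
carry_out --motion '[[[0,0,0,0,0,0.1045],[0,0,0,0,0,0.1045],[0,0,0,0,0,0.1045],[0,0,0,0,0,0.1045],[0,0,0,0,0,0.1045],[0,0,0,0,0,0.1045],[0,0,0,0,0,0.1045],[0,0,0,0,0,0.1045]]]' --gripper 0.7

```text
time: 35.67
ee_pos: [0.6477, -0.0361, 0.1768]
tcp_rot: [[0.974, 0.228, 0.0], [0.228, -0.974, -0.0], [0.0, 0.0, -1.0]]
contact_force: [0.2, 0.3, 0.2]
grip_width: 0.701
grasp_force: 0.0
```

Call:
carry_out --motion '[[[-1,0.79,0,0,0,0],[-1,0.79,0,0,0,0],[-1,0.79,0,0,0,0],[-1,0.79,0,0,0,0],[-1,0.79,0,0,0,0],[-1,0.79,0,0,0,0],[-1,0.79,0,0,0,0],[-1,0.79,0,0,0,0],[0,0,0,0,0,0]]]'

```text
time: 36.8
ee_pos: [0.4572, -0.2781, 0.177]
tcp_rot: [[0.973, 0.23, 0.0], [0.23, -0.973, -0.001], [0.0, 0.001, -1.0]]
contact_force: [0.5, 0.7, 0.3]
grip_width: 0.703
grasp_force: 0.0
```

Run:
```python
from h import *
snap('wrist','w9'); go(.461,-.277,.025,.236)
a=cv2.imread('pics/w8.png');b=cv2.imread('pics/w9.png')
cv2.imwrite('pics/w89.png',np.vstack([a[100:400],b[100:400]]))
```

```text
turn -0.002 shift [0.1  0.02 5.07] yaw 0.233 tilt [ 0.001 -0.   ]
```

View pics/w89.png

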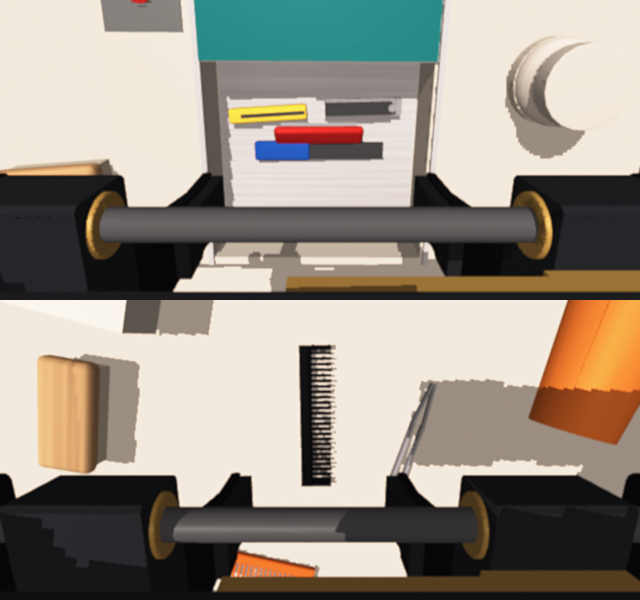

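All four tools lie flat in the bay. The comb at (317,415) is centred and the tweezers at (415,430) are clear of the fingers.

Call:
carry_out --motion '[[[0.1,0.02,1,0,0,0],[0,0,1,0,0,0],[0,0,1,0,0,0],[0,0,1,0,0,0],[0,0,0.53,0,0,0],[0,0,0.53,0,0,0],[0,0,0,0,0,0]]]'

```text
time: 37.72
ee_pos: [0.4611, -0.2756, 0.0241]
tcp_rot: [[0.972, 0.233, -0.001], [0.233, -0.972, 0.001], [-0.001, -0.001, -1.0]]
contact_force: [0.2, -0.7, 0.4]
grip_width: 0.7
grasp_force: 0.0
```

Call:
carry_out --motion '[[[0,0,0,0,0,0],[0,0,0,0,0,0],[0,0,0,0,0,0],[0,0,0,0,0,0],[0,0,0,0,0,0],[0,0,-1,0,0,0],[0,0,-1,0,0,0],[0,0,-1,0,0,0],[0,0,-1,0,0,0.08],[0,0,0,0,0,0.083]]]' --gripper 0

```text
time: 38.98
ee_pos: [0.4631, -0.2775, 0.1481]
tcp_rot: [[1.0, -0.025, 0.004], [-0.025, -1.0, -0.004], [0.005, 0.004, -1.0]]
contact_force: [0.1, 0.3, -1.2]
grip_width: 0.287
grasp_force: 30.0
```

Run:
```python
from h import *
go(.648,-.096,.058,-.023)
```

```text
turn -0.001 shift [ 6.02 -6.19  3.  ] yaw -0.025 tilt [ 0.004 -0.004]
```

Call:
carry_out --motion '[[[0.86,-0.88,0,0,0,0],[0.86,-0.88,0,0,0,0],[0.86,-0.88,0,0,0,0],[0.86,-0.88,0,0,0,0],[0.86,-0.88,0,0,0,0],[0.86,-0.88,0,0,0,0],[0.86,-0.91,0,0,0,0],[0,0,0,0,0,0]]]'

```text
time: 39.98
ee_pos: [0.647, -0.0923, 0.1446]
tcp_rot: [[1.0, -0.018, 0.0], [-0.018, -1.0, 0.0], [0.0, -0.0, -1.0]]
contact_force: [-0.9, -0.0, 0.3]
grip_width: 0.289
grasp_force: 30.0
```

Call:
carry_out --motion '[[[0,0,1,0,0,0],[0,0,1,0,0,0],[0,0,0.9,0,0,0],[0,0,0,0,0,0]]]'

```text
time: 40.48
ee_pos: [0.6429, -0.0945, 0.0549]
tcp_rot: [[1.0, -0.022, -0.006], [-0.022, -1.0, 0.001], [-0.006, -0.001, -1.0]]
contact_force: [0.3, 0.3, -0.4]
grip_width: 0.294
grasp_force: 30.0
```

Call:
carry_out --motion '[[[0,0,0,0,0,0],[0,0,0,0,0,0],[0,0,0,0,0,0],[0,0,-1,0,0,0],[0,0,-1,0,0,0],[0,0,-1,0,0,0],[0,0,-1,0,0,0]]]' --gripper 0.38

```text
time: 41.35
ee_pos: [0.6461, -0.0943, 0.1797]
tcp_rot: [[1.0, -0.021, 0.001], [-0.021, -1.0, -0.0], [0.001, 0.0, -1.0]]
contact_force: [-0.1, -0.1, -0.6]
grip_width: 0.382
grasp_force: 0.0
```

Run:
```python
from h import *
snap('wrist','w10'); 
go(.464,-.3616,.17,-.077)
f=load('w9')
for p in ((432,483-2),(400,573)): print(p,np.round(p2w(f,p[0],p[1]-300+100,.007),4))
```

```text
turn 0.036 shift [-5.45  9.34  0.5 ] yaw -0.021 tilt [ 0.008 -0.002]
(432, 481) [ 0.431  -0.3864  0.007 ]
(400, 573) [ 0.3365 -0.3852  0.007 ]
```

Call:
carry_out --motion '[[[0,0,0,0,0,0.036],[-0.55,0.93,0,0,0,0],[-0.55,0.93,0,0,0,0],[-0.55,0.93,0,0,0,0],[-0.55,0.93,0,0,0,0],[-0.55,0.93,0,0,0,0],[-0.55,0.93,0,0,0,0],[-0.55,0.93,0,0,0,0],[-0.55,0.93,0,0,0,0],[-0.55,0.93,0,0,0,0]]]' --gripper 0.6

```text
time: 42.65
ee_pos: [0.478, -0.3341, 0.1784]
tcp_rot: [[0.997, -0.077, 0.001], [-0.077, -0.997, -0.001], [0.001, 0.001, -1.0]]
contact_force: [0.4, -0.2, -0.7]
grip_width: 0.598
grasp_force: 0.0
```

Call:
carry_out --motion '[[[-0.5,0.97,0,0,0,0],[0,0,0,0,0,0],[0,0,0,0,0,0]]]'

```text
time: 43.02
ee_pos: [0.4615, -0.3607, 0.1781]
tcp_rot: [[0.997, -0.078, 0.0], [-0.078, -0.997, 0.0], [0.0, -0.0, -1.0]]
contact_force: [-0.4, 0.2, -0.5]
grip_width: 0.597
grasp_force: 0.0
```

Run:
```python
from h import *
snap('wrist','w11'); go(.464,-.3616,.025,-.077)
a=cv2.imread('pics/w10.png');b=cv2.imread('pics/w11.png')
cv2.imwrite('pics/wab.png',np.vstack([a[100:400],b[100:400]]))
```

```text
turn 0.0 shift [0.08 0.03 5.1 ] yaw -0.077 tilt [0. 0.]
```

View pics/wab.png

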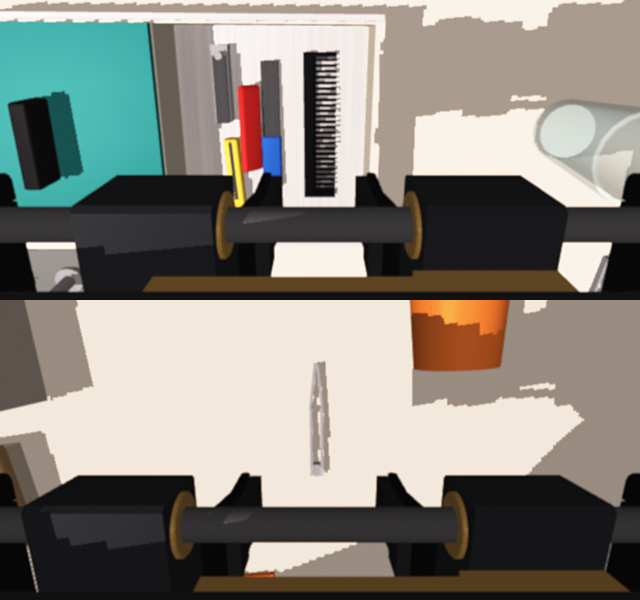

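The comb is in the bay, and the tweezers at (317,418) are centred.

Call:
carry_out --motion '[[[0.05,0.03,1,0,0,0],[0,0,1,0,0,0],[0,0,1,0,0,0],[0,0,1,0,0,0],[0,0,0.55,0,0,0],[0,0,0.55,0,0,0],[0,0,0,0,0,0]]]'

```text
time: 43.95
ee_pos: [0.4623, -0.3613, 0.0239]
tcp_rot: [[0.997, -0.077, -0.001], [-0.077, -0.997, 0.001], [-0.001, -0.001, -1.0]]
contact_force: [-0.4, 0.1, -0.5]
grip_width: 0.605
grasp_force: 0.0
```

Call:
carry_out --motion '[[[0,0,0,0,0,0],[0,0,0,0,0,0],[0,0,0,0,0,0],[0,0,0,0,0,0],[0,0,0,0,0,0],[0,0,-1,0,0,0],[0,0,-1,0,0,0],[0,0,-1,0,0,0],[0,0,-1,0,0,-0.03],[0,0,0,0,0,0]]]' --gripper 0

```text
time: 45.2
ee_pos: [0.4641, -0.3636, 0.1479]
tcp_rot: [[1.0, -0.031, 0.004], [-0.03, -1.0, -0.004], [0.004, 0.004, -1.0]]
contact_force: [0.1, 0.4, 0.0]
grip_width: 0.117
grasp_force: 30.0
```

Run:
```python
from h import *
go(.648,-.073,.058,-.03)
```

```text
turn -0.0 shift [ 5.84 -9.87  3.  ] yaw -0.03 tilt [ 0.004 -0.004]
```

Call:
carry_out --motion '[[[0.58,-0.98,0,0,0,0],[0.58,-0.98,0,0,0,0],[0.58,-0.98,0,0,0,0],[0.58,-0.98,0,0,0,0],[0.58,-0.98,0,0,0,0],[0.58,-0.98,0,0,0,0],[0.58,-0.98,0,0,0,0],[0.58,-0.98,0,0,0,0],[0.58,-0.98,0,0,0,0],[0.58,-1,0,0,0,0]]]'

```text
time: 46.45
ee_pos: [0.6451, -0.0717, 0.1428]
tcp_rot: [[1.0, -0.031, -0.003], [-0.031, -1.0, 0.001], [-0.003, -0.0, -1.0]]
contact_force: [0.1, -0.1, -0.7]
grip_width: 0.117
grasp_force: 30.0
```

Call:
carry_out --motion '[[[0,0,0,0,0,0],[0,0,1,0,0,0],[0,0,1,0,0,0],[0,0,0.9,0,0,0],[0,0,0,0,0,0]]]'

```text
time: 47.08
ee_pos: [0.6421, -0.0731, 0.0539]
tcp_rot: [[0.999, -0.031, -0.007], [-0.031, -1.0, 0.001], [-0.008, -0.001, -1.0]]
contact_force: [-0.2, 0.1, -0.9]
grip_width: 0.117
grasp_force: 30.0
```

Call:
carry_out --motion '[[[0,0,0,0,0,0],[0,0,0,0,0,0],[0,0,0,0,0,0],[0,0,-1,0,0,0],[0,0,-1,0,0,0],[0,0,-1,0,0,0],[0,0,-1,0,0,0]]]' --gripper 0.35

```text
time: 47.95
ee_pos: [0.6457, -0.0729, 0.1798]
tcp_rot: [[1.0, -0.03, 0.001], [-0.03, -1.0, -0.0], [0.001, 0.0, -1.0]]
contact_force: [1.0, 0.1, 0.0]
grip_width: 0.351
grasp_force: 0.0
```

Call:
carry_out --motion '[[[-1,-0.5,0,0,0,0],[-1,-0.5,0,0,0,0],[0,0,0,0,0,0]]]' --gripper 1

```text
time: 48.32
ee_pos: [0.5851, -0.04, 0.1784]
tcp_rot: [[1.0, -0.029, -0.0], [-0.029, -1.0, 0.0], [-0.0, -0.0, -1.0]]
contact_force: [0.7, -0.1, 0.4]
grip_width: 0.605
grasp_force: 0.0
```

Run:
```python
from h import *
f=snap('wrist','w12')
go(.6478,.0985,.16,-.023)
cv2.imwrite('pics/w12b.png',f['color'][:400,:,::-1])
```

```text
turn -0.004 shift [ 1.94 -4.69  0.63] yaw -0.03 tilt [ 0.001 -0.   ]
```

View pics/w12b.png

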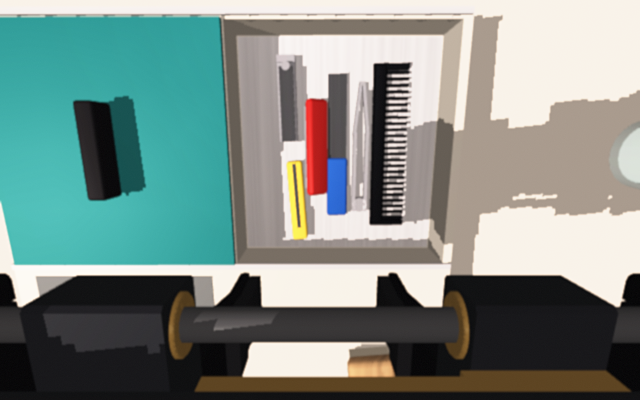

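All six tools lie in the bay: clippers (288,95), razor (296,200), barrette (317,145), file (338,145), tweezers (361,145) and comb (390,145). Next I'll close the cover.

Call:
carry_out --motion '[[[0.39,-0.94,0,0,0,0],[0.39,-0.94,0,0,0,0],[0.39,-0.94,0,0,0,0],[0.39,-0.94,0,0,0,0],[0.39,-0.94,0,0,0,-0.004],[0,0,1,0,0,0],[0,0,1,0,0,0],[0,0,0.95,0,0,0],[0,0,0,0,0,0]]]' --gripper 1

```text
time: 49.5
ee_pos: [0.6479, 0.0977, 0.0866]
tcp_rot: [[1.0, -0.024, -0.005], [-0.024, -1.0, -0.0], [-0.005, 0.0, -1.0]]
contact_force: [0.5, 0.9, 0.1]
grip_width: 0.997
grasp_force: 0.0
```

Call:
carry_out --motion '[[[0,0,0,0,0,0],[0,0,0,0,0,0],[0,0,0,0,0,0],[0,0,0,0,0,0],[0,0,0,0,0,0],[0,0,0,0,0,0],[0,0,0,0,0,0],[0,0,0,0,0,0],[0,0,0,0,0,0],[0,0,0,0,0,0]]]' --gripper 0

```text
time: 50.75
ee_pos: [0.6492, 0.0979, 0.0894]
tcp_rot: [[1.0, -0.024, -0.0], [-0.024, -1.0, -0.0], [-0.0, 0.0, -1.0]]
contact_force: [0.5, -1.1, -0.6]
grip_width: 0.135
grasp_force: 30.0
```

Call:
carry_out --motion '[[[0,0.5,0,0,0,0],[0,0.5,0,0,0,0],[0,0.5,0,0,0,0],[0,0.5,0,0,0,0],[0,0.5,0,0,0,0],[0,0.5,0,0,0,0],[0,0.5,0,0,0,0],[0,0.5,0,0,0,0],[0,0.5,0,0,0,0],[0,0.5,0,0,0,0]]]'

```text
time: 52.0
ee_pos: [0.645, -0.0529, 0.0893]
tcp_rot: [[1.0, -0.024, -0.001], [-0.024, -1.0, 0.0], [-0.001, -0.0, -1.0]]
contact_force: [-4.2, 2.5, 3.7]
grip_width: 0.136
grasp_force: 30.0
```

Call:
carry_out --motion '[[[0,0.1,0,0,0,0],[0,0.1,0,0,0,0],[0,0.1,0,0,0,0],[0,0.1,0,0,0,0],[0,0,0,0,0,0]]]'

```text
time: 52.62
ee_pos: [0.6449, -0.0574, 0.0893]
tcp_rot: [[1.0, -0.023, -0.001], [-0.023, -1.0, 0.01], [-0.002, -0.01, -1.0]]
contact_force: [-3.6, 24.9, 5.8]
grip_width: 0.134
grasp_force: 30.0
```

Call:
carry_out --motion '[[[0,0,0,0,0,0],[0,0,0,0,0,0],[0,0,0,0,0,0],[0,0,0,0,0,0]]]' --gripper 0.5

```text
time: 53.12
ee_pos: [0.6458, -0.0649, 0.0896]
tcp_rot: [[1.0, -0.025, 0.001], [-0.025, -1.0, -0.001], [0.001, 0.001, -1.0]]
contact_force: [0.2, -0.2, -0.5]
grip_width: 0.471
grasp_force: 0.0
```

Call:
carry_out --motion '[[[0,0,-1,0,0,0],[0,0,-1,0,0,0],[-0.6,-0.6,-0.5,0,0,0],[-0.6,-0.6,0,0,0,0],[-0.6,-0.6,0,0,0,0],[-0.6,-0.6,0,0,0,0],[0,0,0,0,0,0],[0,0,0,0,0,0]]]' --gripper 0

```text
time: 54.12
ee_pos: [0.5758, 0.009, 0.1648]
tcp_rot: [[1.0, -0.024, 0.001], [-0.024, -1.0, -0.001], [0.001, 0.001, -1.0]]
contact_force: [0.3, -0.1, -0.2]
grip_width: 0.001
grasp_force: 0.0
```

Run:
```python
from h import *
f=snap('wrist','w13'); g=snap('scene','s2')
go(.535,.065,.105,-.023)
cv2.imwrite('pics/ws.png',np.vstack([f['color'][:300,:,::-1],g['color'][150:450,100:][:,:].repeat(1,0)[:300,:540,::-1] if 0 else cv2.resize(g['color'][200:350,200:520,::-1],(640,300))]))
```

```text
turn -0.001 shift [-1.4  -1.84  1.99] yaw -0.025 tilt [ 0.001 -0.   ]
```

View pics/ws.png

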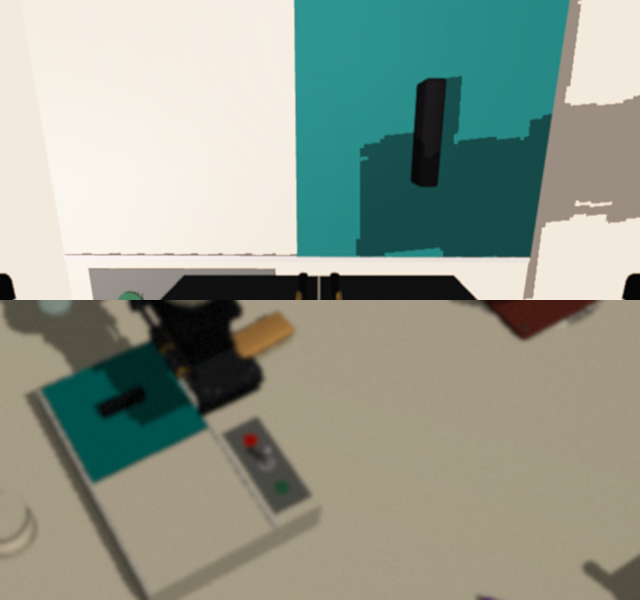

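The cover is flush at the closed end, with no gap at its right edge (548,120). The green dot is on the far +y side of the lever at composite (282,488). I'll bring the closed fingers in on the lever's red side.

Call:
carry_out --motion '[[[-0.7,-0.8,0,0,0,0],[-0.7,-0.9,0,0,0,0],[0,0,1,0,0,0],[0,0,1,0,0,0],[0,0,0,0,0,0]]]'

```text
time: 54.85
ee_pos: [0.5326, 0.0614, 0.102]
tcp_rot: [[1.0, -0.025, -0.005], [-0.025, -1.0, 0.0], [-0.005, 0.0, -1.0]]
contact_force: [0.2, 0.3, 0.1]
grip_width: 0.003
grasp_force: 0.0
```

Call:
carry_out --motion '[[[0,-0.15,0,0,0,0],[0,-0.15,0,0,0,0],[0,-0.15,0,0,0,0],[0,-0.15,0,0,0,0],[0,0,0,0,0,0]]]'

```text
time: 55.48
ee_pos: [0.5348, 0.0803, 0.1047]
tcp_rot: [[1.0, -0.023, 0.0], [-0.023, -1.0, 0.0], [0.0, -0.0, -1.0]]
contact_force: [-0.9, 0.3, -0.8]
grip_width: 0.004
grasp_force: 0.0
```

Call:
carry_out --motion '[[[0,-0.1,0,0,0,0],[0,-0.1,0,0,0,0],[0,0,0,0,0,0]]]'

```text
time: 55.85
ee_pos: [0.5349, 0.086, 0.1044]
tcp_rot: [[1.0, -0.024, -0.0], [-0.024, -1.0, 0.0], [-0.0, -0.0, -1.0]]
contact_force: [0.2, 0.8, -0.3]
grip_width: 0.004
grasp_force: 0.0
```

Run:
```python
from h import *
s=robot.state(); print(s['ee_pos'],s['contact_force'])
f=snap('scene','s3'); g=snap('top','t3')
cv2.imwrite('pics/st.png',np.hstack([cv2.resize(f['color'][235:325,285:385,::-1],(400,360)),cv2.resize(g['color'][200:245,255:355,::-1],(400,180)).repeat(2,0)]))
```

```text
[0.53485628 0.08597761 0.10438274] [ 0.23662932  0.83734278 -0.25702817]
```

View pics/st.png

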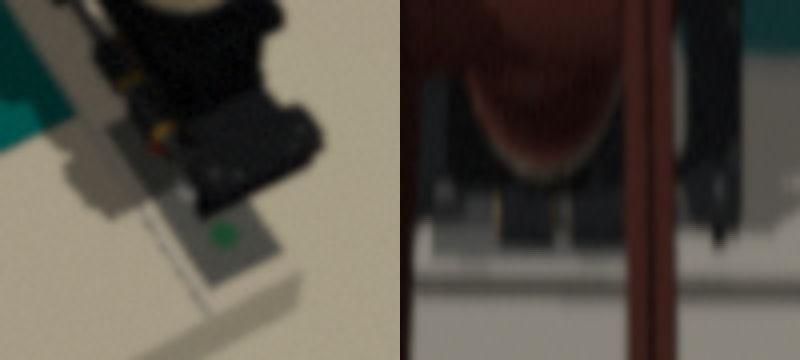

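The lever is just visible beside the fingertips at left crop (190,195), on the way to the green dot at (224,236). From here I'll go by force.

Call:
carry_out --motion '[[[0,-0.1,0,0,0,0],[0,-0.1,0,0,0,0],[0,0,0,0,0,0],[0,0,0,0,0,0]]]'

```text
time: 56.45
ee_pos: [0.535, 0.0918, 0.1045]
tcp_rot: [[1.0, -0.024, 0.0], [-0.024, -1.0, -0.0], [0.0, 0.0, -1.0]]
contact_force: [0.2, -1.1, 0.0]
grip_width: 0.003
grasp_force: 0.2
```

Call:
carry_out --motion '[[[0,-0.05,0,0,0,0],[0,-0.05,0,0,0,0],[0,0,0,0,0,0],[0,0,0,0,0,0]]]'

```text
time: 56.95
ee_pos: [0.5351, 0.0948, 0.1044]
tcp_rot: [[1.0, -0.024, 0.0], [-0.024, -1.0, -0.0], [0.0, 0.0, -1.0]]
contact_force: [0.7, -0.8, 0.2]
grip_width: 0.0
grasp_force: 0.4
```

Call:
carry_out --motion '[[[0,-0.05,0,0,0,0],[0,-0.05,0,0,0,0],[0,0,0,0,0,0],[0,0,0,0,0,0]]]'

```text
time: 57.45
ee_pos: [0.5352, 0.0978, 0.1045]
tcp_rot: [[1.0, -0.024, 0.0], [-0.024, -1.0, -0.0], [0.0, 0.0, -1.0]]
contact_force: [0.7, -1.8, 0.1]
grip_width: 0.005
grasp_force: 0.6
```

Call:
carry_out --motion '[[[0,-0.05,0,0,0,0],[0,-0.05,0,0,0,0],[0,0,0,0,0,0],[0,0,0,0,0,0]]]'

```text
time: 57.95
ee_pos: [0.5352, 0.1008, 0.1043]
tcp_rot: [[1.0, -0.024, -0.0], [-0.024, -1.0, -0.0], [-0.0, 0.0, -1.0]]
contact_force: [0.6, -1.2, -2.1]
grip_width: 0.005
grasp_force: 0.9
```

Call:
carry_out --motion '[[[0,-0.05,0,0,0,0],[0,-0.03,0,0,0,0],[0,0,0,0,0,0],[0,0,0,0,0,0]]]'

```text
time: 58.45
ee_pos: [0.5351, 0.1032, 0.1043]
tcp_rot: [[1.0, -0.024, -0.0], [-0.024, -1.0, -0.0], [-0.0, 0.0, -1.0]]
contact_force: [0.1, -2.1, -1.6]
grip_width: 0.007
grasp_force: 1.2
```

Call:
carry_out --motion '[[[0,-0.05,0,0,0,0],[0,-0.03,0,0,0,0],[0,0,0,0,0,0],[0,0,0,0,0,0]]]'

```text
time: 58.95
ee_pos: [0.5352, 0.1049, 0.1043]
tcp_rot: [[1.0, -0.024, -0.001], [-0.024, -1.0, -0.001], [-0.001, 0.001, -1.0]]
contact_force: [0.4, -5.8, -1.6]
grip_width: 0.008
grasp_force: 2.8
```

Call:
carry_out --motion '[[[0,-0.03,0,0,0,0],[0,-0.03,0,0,0,0],[0,0,0,0,0,0],[0,0,0,0,0,0]]]'

```text
time: 59.45
ee_pos: [0.5352, 0.1053, 0.1042]
tcp_rot: [[1.0, -0.024, -0.001], [-0.024, -1.0, -0.004], [-0.001, 0.004, -1.0]]
contact_force: [-0.4, -10.8, -1.1]
grip_width: 0.006
grasp_force: 5.5
```

At the stop: the force climbs with almost no travel. I'll hold for about two seconds, then back off.

Call:
carry_out --motion '[[[0,0,0,0,0,0],[0,0,0,0,0,0],[0,0,0,0,0,0],[0,0,0,0,0,0],[0,0,0,0,0,0],[0,0,0,0,0,0],[0,0,0,0,0,0],[0,0,0,0,0,0],[0,0,0,0,0,0],[0,0,0,0,0,0]]]'

```text
time: 60.7
ee_pos: [0.5352, 0.1053, 0.1042]
tcp_rot: [[1.0, -0.024, -0.001], [-0.024, -1.0, -0.004], [-0.001, 0.004, -1.0]]
contact_force: [0.3, -11.0, -0.8]
grip_width: 0.005
grasp_force: 5.5
```

Call:
carry_out --motion '[[[0,0,0,0,0,0],[0,0,0,0,0,0],[0,0,0,0,0,0],[0,0,0,0,0,0]]]'

```text
time: 61.2
ee_pos: [0.5352, 0.1053, 0.1042]
tcp_rot: [[1.0, -0.024, -0.001], [-0.024, -1.0, -0.004], [-0.001, 0.004, -1.0]]
contact_force: [-0.2, -11.6, -1.6]
grip_width: 0.005
grasp_force: 5.5
```

Call:
carry_out --motion '[[[0,0.15,0,0,0,0],[0,0.15,0,0,0,0],[0,0.15,0,0,0,0],[0,0.25,0,0,0,0],[0,0.5,0,0,0,0],[0,0.5,0,0,0,0],[0,0,-1,0,0,0],[0,0,-1,0,0,0],[0,0,-1,0,0,0],[0,0,-1,0,0,0]]]'

```text
time: 62.45
ee_pos: [0.5341, 0.0554, 0.2254]
tcp_rot: [[1.0, -0.025, 0.0], [-0.025, -1.0, -0.0], [0.0, 0.0, -1.0]]
contact_force: [0.5, 0.3, 0.0]
grip_width: 0.007
grasp_force: 0.0
```

Call:
carry_out --motion '[[[-1,0.8,0,0,0,0],[-1,0.8,0,0,0,0],[-1,0.8,0,0,0,0],[0,0.8,0,0,0,0],[0,0.8,0,0,0,0],[0,0.8,0,0,0,0],[0,0.8,0,0,0,0],[0,0.8,0,0,0,0],[0,0.8,0,0,0,0],[0,0,0,0,0,0]]]'

```text
time: 63.7
ee_pos: [0.4385, -0.1591, 0.2244]
tcp_rot: [[1.0, -0.027, -0.0], [-0.027, -1.0, -0.0], [-0.0, 0.0, -1.0]]
contact_force: [-0.0, 0.7, 0.1]
grip_width: 0.001
grasp_force: 0.0
```

Run:
```python
from h import *
f=snap('top','t4'); g=snap('scene','s4')
cv2.imwrite('pics/fin.png',np.vstack([cv2.resize(f['color'][120:300,100:420,::-1],(640,360)),cv2.resize(g['color'][200:340,180:500,::-1],(530,232)).copy() if 0 else cv2.resize(g['color'][210:320,205:525,::-1],(640,220))]))
```

```text
(no output)
```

View pics/fin.png

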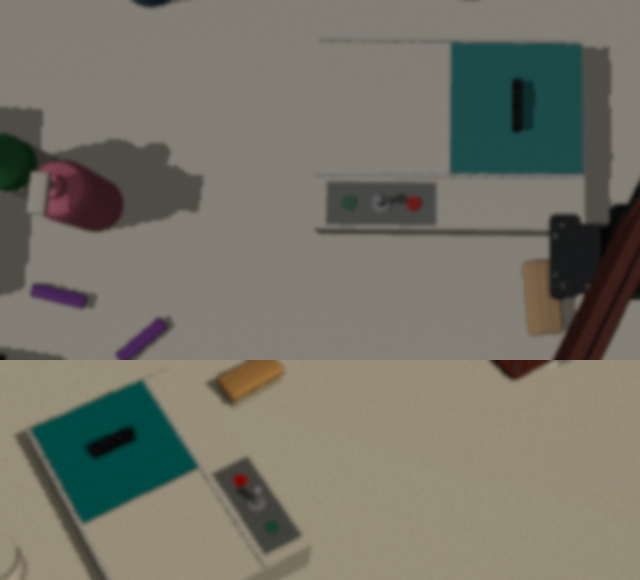

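The cover is shut, with its rib at (517,105). The toggle is upright at (380,203), the pump and nailbrush are where they stood, and no tools are left on the left side. Handing in.

```bash
python3 -c "
from bench import robot
print(robot.finish_job())"
```

```text
the job is handed in; nothing more can be done
None
```

I handed the job in at about 64 s, with no verdict returned: all six tools are in the bay, the cover is shut to its stop, and the toggle was held against its green-side stop for about two seconds and is upright again.

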